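# Line check: fader up, then point at the ball-headed microphone

### The job

Start the line check: with the fingertips, gently push the fader of the desk mixer all the way up (away from the robot) without pinching it. Then point straight down at the ball-headed microphone, fingertips about 3 cm above its ball, stay there for at least two seconds and finish still pointing there. Touch none of the three microphones, and leave everything else on the table standing where it is.

Things in the scene. Friction and masses are not known exactly. Their poses are not given: they have to be found in the camera images.
- mixer: desk mixer, dark metal box with wooden cheeks, fixed: 230 (x) by 160 mm (y), panel 55 mm above the table, cheeks 62 mm high. Origin: centre of its underside. +x points away from the robot (turned up to 0.35 rad): the way the fader goes up. Its only fader runs along x at y = -20 mm; three fixed knobs (20 mm wide, 12 mm above the panel) stand at y = +48 mm
- fader (a joint): travel of the fader along the mixer's +x in m: 0 = fully down (nearest the robot), 0.080 = fully up against the end stop. It slides against about 1.5 N of friction and stays where it is left; it starts somewhere between 0 and 0.035
- fader_top (a point): centre of the top of the fader's cap. The cap is a black block 16 mm along the mixer's x, 30 mm along its y; its top is 22 mm above the panel (77 mm above the table), its underside 2 mm above the panel. At joint value v this point lies at x = -40 mm + v, y = -20 mm in the mixer's frame
- mic_ball: the ball-headed microphone: loose, on a round weighted base of 100 mm diameter with a thin post; a tapered dark handle leans 0.6 rad from vertical towards its own +x, with a metal ball of 52 mm diameter at its upper end. About 0.8 kg. Origin: centre of the base's underside; z up. Any yaw
- ball (a point): centre of that microphone's ball (radius 26 mm), 42 mm along the microphone's +x from the post and 172 mm above the table, so the top of the ball is 198 mm above the table. Its axes are those of mic_ball
- mic_slim: the slim microphone, to be left alone: same base and leaning the same way, but a plain straight rod of 22 mm diameter and 140 mm length without a ball; 180 mm high. Origin: centre of the base's underside
- mic_drum: the fat upright microphone, to be left alone: same base, a vertical cylinder of 54 mm diameter, 190 mm high. Origin: centre of the base's underside
- pedal: effects pedal, grey box 120 x 75 x 40 mm with controls up to 52 mm high, to be left alone. Origin: centre of its underside
- mug: white mug, 80 mm wide, 90 mm high, to be left alone. Origin: centre of its underside
- metronome: dark wooden tapering metronome, about 110 mm wide at the foot, 200 mm high, to be left alone. Origin: centre of its underside
- tambourine: wooden hoop of 150 mm diameter and 45 mm height lying flat, to be left alone. Origin: centre of its underside
- tin: small metal tin, 52 mm wide and 50 mm high, to be left alone. Origin: centre of its underside
Mind the look-alikes: they are no part of the job. Leave any green or purple look-alike of the mic_ball alone.

How it is judged:
On the way, in this order (a step that is already met when the one before it is completed fails the run):
1. the fader has been pushed fully up and let go (value of joint fader above 0.073 m and contact force between the fingers and mixer below 0.1 N), for 0.2 s.
2. the tool points down at the ball from just above it, for two seconds (horizontal distance between the grasp point and ball below 0.025 m and z of the grasp point in the frame of ball between 0.049 and 0.105 m and angle between the grasp point's own z axis and vertical above 2.75 rad), for 1.9 s.
At the end, for the whole second after the job is handed in: Fader within 7 mm of its upper end stop; tool points down (within 20 degrees), TCP within 25 mm horizontally of the ball's centre and 49 to 105 mm above it (fingertips about 5 to 60 mm clear of the ball); microphones and other loose things upright, within 20 mm of where they began (all of step 2 and value of joint fader above 0.073 m and distance of each of mic_ball, mic_slim, mic_drum, pedal, mug, metronome, tambourine, tin from where it was at the start of the episode below 0.02 m and angle between each of mic_ball, mic_slim, mic_drum, metronome, mug's own z axis and vertical below 0.1 rad and linear speed of mic_ball below 0.02 m/s); the robot touches nothing.
It fails at once if a microphone is touched (contact force between any of the arm, the fingers and mic_ball above 0.3 N or contact force between any of the arm, the fingers and mic_slim above 0.3 N or contact force between any of the arm, the fingers and mic_drum above 0.3 N).
It fails at once if the fader is pinched, or it or the mixer shoved hard (over 18 N) (contact force between the fingers and mixer above 18 N).
It fails at once if something else on the table is knocked or carried away (over 20 mm) (distance of any of mic_ball, mic_slim, mic_drum, pedal, mug, metronome, tambourine, tin from where it was at the start of the episode above 0.02 m).
It also fails if it takes over 48 s, if anything falls off the work surface, if the arm or the gripper's body presses on something with over 40 N, if the wrist force passes 120 N, or if a joint passes its speed limit or range.

### The arm

A 7-joint arm with a two-finger parallel gripper is mounted at the origin on the work surface. World frame = base frame: x ahead of the robot, y to its left, z up, the work surface at z = 0. Lengths are in m, angles in rad, forces in N, time in s.
With the tool pointing down it reaches from about 0.375 to 0.925 m from the base axis. Payload 3.1 kg.
Tool frame: the origin (TCP) lies between the finger pads, 19 mm behind the fingertips; this is the grasp point; z points along the fingers, y is the line along which they close (so a half turn about z gives the same grasp; the last joint's range is limited). The gripper opens to 85 mm and grips with 20 to 120 N. Pads are 22 mm wide; open, the fingers measure 114 mm over their backs; the gripper's body (76 mm by 85 mm) begins 54 mm behind the grasp point. The pads swing forward as they close: fully open they stand 13 mm farther back than shut.
Start: joints at [-1.41, 0.383, 0.044, 1.598, -0.018, 1.161, -0.05], TCP at [0.166, 0.628, 0.25] pointing down, gripper open.
Joint ranges: [-2.61, 2.61], [-0.41, 2.15], [-1.48, 1.57], [0, 2.5], [-1.57, 4.71], [0.05, 1.97], [-2.85, 2.85]. Speed limits (rad/s): [2.79, 2.79, 3.14, 3.14, 3.14, 3.14, 3.14].

### API

Orientations are given as a unit quaternion [x, y, z, w].
In Python, from bench import move_ptp, movel, move_j, move_gripper, pause, inverse_kinematics, read_camera, camera_params, MotionError, sign_off, look_for, tip_of, read_time_s, read_qpos, read_joint_vel, read_effort, read_eef_pos, read_tcp_rot, read_ft_force, read_ft_torque, read_finger_gap, read_grasp_force gives the robot as it stands. Calls block until the motion is done:
- move_ptp(position, orientation): joint-space move of the TCP to a pose.
- movel(position, orientation=None, speed=0.15): straight line of the TCP; orientation=None keeps the orientation; speed is the mean speed in m/s.
- move_j(angles): joint-space move.
- move_gripper(opening, effort=None): finger opening in m; effort is the grip in N (None keeps the last); returns when the fingers have stopped.
- pause(seconds).
- inverse_kinematics(position, orientation): joint angles nearest the present ones, or None.
- read_camera(name): name is "side" or "top"; returns the picture (480x640x3 uint8, red, green, blue); there is no depth.
- camera_params(name): a dict with "K" (3x3 intrinsics, pixels), "camera_from_world" (4x4, takes a point from world to camera coordinates). Camera axes: x right, y down, z forward; pixel columns grow to the right and rows downward; lengths in m; the calibration is good to about 2 mm. A picture is of the moment at which its call begins. camera_params takes no time and is no camera call.
A pose or a line that the arm cannot do raises MotionError and nothing moves.
- sign_off(): hands the job in; it is judged then, once.
Trained networks look in the newest picture that a camera, given by its name, has taken for a name from the list of things; names that differ only in an ending like _2 or _b are one class to them, and where a whole thing is asked for, a point or a joint stands for the part that bears it (a point fixed in the world has none). Each returns a list of dicts, best first, with "confidence" (0 to 1); they miss things now and then, are a little off and sometimes report something else, mostly with a low value. They report only what shows in the picture. A call takes as long as a camera call. They do not tell look-alikes from the thing itself.
- look_for(camera, name): "at" ([column, row] in pixels, amid what is visible of it).
- tip_of(camera, name): "at" ([column, row] in pixels: a listed point, or the origin of a listed thing).
Readings, each from a call of its own:
- read_time_s(): time.
- read_qpos(): joint angles.
- read_joint_vel(): joint speeds.
- read_effort(): joint torques, N m.
- read_eef_pos(): TCP position.
- read_tcp_rot(): TCP orientation.
- read_ft_force(): force on the tool from outside, world axes, zero at the start.
- read_ft_torque(): the same for the moment, N m.
- read_finger_gap(): finger opening in m.
- read_grasp_force(): force on a finger pad.
Only numpy, scipy, OpenCV 4.12 (cv2) and the standard library are available. Lean on these libraries where they do the work, as an engineer would, in place of code of your own. Each camera call takes 0.05 s, during which the arm holds its last target. There are 200 camera calls.

## Working session

There is one attempt and no reset: what is moved stays moved. The work goes in short steps, each a Python script; the robot and the scene stay as the last script left them, time stands still between calls to the robot, and variables do not carry over. Pictures are saved under pics/ and viewed, at most 10 in all, crops included, and the job is handed in when it is done.

```bash
mkdir -p pics
python3 - <<'E'
from bench import *
import cv2,numpy as np
for c in ("side","top"):
    im=read_camera(c); cv2.imwrite(f"pics/{c}0.png",im[:,:,::-1])
    p=camera_params(c); print(c,np.round(p["K"],1).tolist(),np.round(p["camera_from_world"],3).tolist())
    for n in ("ball","fader_top","mixer","mic_ball"):
        print(n,[(np.round(d["at"]).tolist(),round(d["confidence"],2)) for d in tip_of(c,n)][:5])
print(read_time_s(),read_tcp_rot())
E
```

```text
side [[546.7, 0.0, 322.9], [0.0, 546.7, 249.8], [0.0, 0.0, 1.0]] [[0.86, -0.51, -0.006, -0.456], [-0.339, -0.562, -0.754, 0.301], [0.381, 0.651, -0.656, 1.181], [0.0, 0.0, 0.0, 1.0]]
ball [([304.0, 424.0], 0.94), ([259.0, 318.0], 0.72), ([322.0, 254.0], 0.63), ([393.0, 372.0], 0.48)]
fader_top []
mixer [([387.0, 383.0], 0.63)]
mic_ball [([304.0, 457.0], 0.77), ([308.0, 301.0], 0.76), ([281.0, 362.0], 0.64)]
top [[563.3, 0.0, 319.3], [0.0, 563.3, 236.6], [0.0, 0.0, 1.0]] [[-0.022, -1.0, 0.005, 0.048], [-0.986, 0.02, -0.167, 0.538], [0.167, -0.008, -0.986, 1.44], [0.0, 0.0, 0.0, 1.0]]
ball [([394.0, 326.0], 0.72), ([501.0, 338.0], 0.68), ([342.0, 237.0], 0.55), ([281.0, 196.0], 0.44)]
fader_top [([453.0, 243.0], 0.52)]
mixer [([437.0, 242.0], 0.59)]
mic_ball [([465.0, 330.0], 0.93), ([324.0, 254.0], 0.85), ([381.0, 310.0], 0.79), ([218.0, 271.0], 0.65), ([276.0, 285.0], 0.49)]
0.5 [ 1.29021633e-01  9.91641779e-01 -3.23903231e-05 -1.08614564e-05]
```

View pics/side0.png

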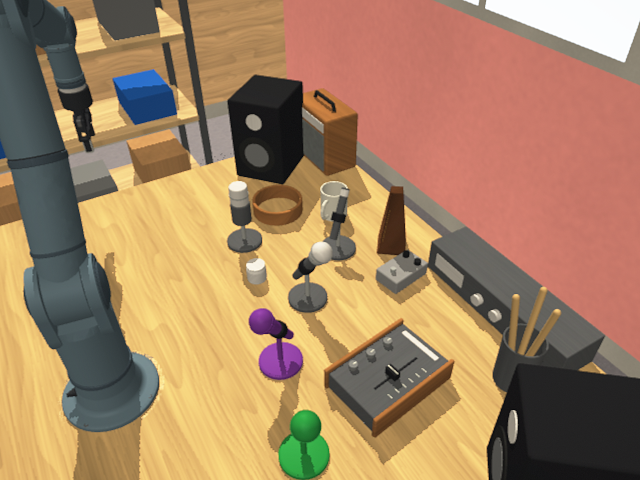

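View pics/top0.png

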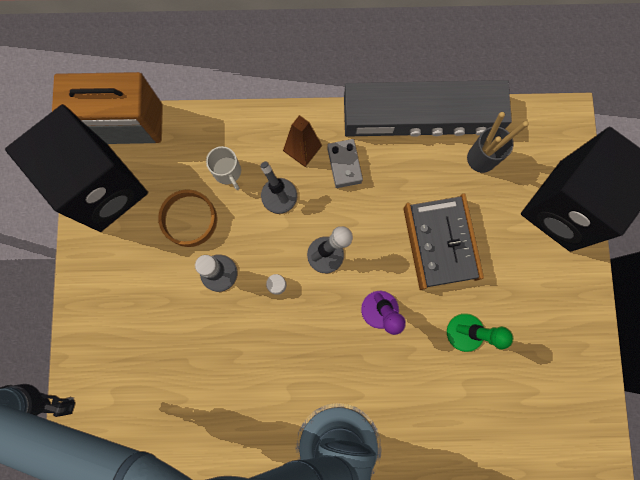

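The side view shows the metal ball-headed mic at (321,252), purple mic at (262,320), green at (305,425) and slim mic at (341,205). In the top view the metal ball is at (342,237), purple (394,323), green (502,338), slim (265,168), and drum (205,265). The mixer is at (443,243) with its cap at about (453,243).
Candidates for the ball are metal (342,237), purple (394,323) and green (502,338). I choose the metal one, and a close crop will check it.

```bash
cat > h.py <<'E'
import numpy as np,cv2
from bench import *
def project(c,P):
    p=camera_params(c);T=np.array(p["camera_from_world"]);q=np.atleast_2d(P)@T[:3,:3].T+T[:3,3]
    q=q@np.array(p["K"]).T; return q[:,:2]/q[:,2:]
def onplane(c,uv,z):
    p=camera_params(c);T=np.array(p["camera_from_world"]);R=T[:3,:3];o=-R.T@T[:3,3]
    d=R.T@np.linalg.solve(np.array(p["K"]),[*uv,1]);return o+d*(z-o[2])/d[2]
def tri(a,b):
    Ps=[]
    for c in("top","side"):
        p=camera_params(c);Ps.append(np.array(p["K"])@np.array(p["camera_from_world"])[:3])
    X=cv2.triangulatePoints(Ps[0],Ps[1],np.float64(a).reshape(2,1),np.float64(b).reshape(2,1));return (X[:3]/X[3]).ravel()
E
python3 - <<'E'
from h import *
t=cv2.imread("pics/top0.png");s=cv2.imread("pics/side0.png")
a=cv2.resize(t[180:300,300:500],None,fx=4,fy=4,interpolation=cv2.INTER_CUBIC)
cv2.imwrite("pics/c1.png",a)
cv2.imwrite("pics/c2.png",cv2.resize(s[230:440,260:460],None,fx=2.8,fy=2.8,interpolation=cv2.INTER_CUBIC))
print(tri((342,237),(321,252)),onplane("top",(342,237),.172),onplane("side",(321,252),.172))
E
```

```text
[ 0.5155407  -0.01754899  0.17387061] [ 0.5154099  -0.01746919  0.172     ] [ 0.51711715 -0.01579693  0.172     ]
```

View pics/c1.png

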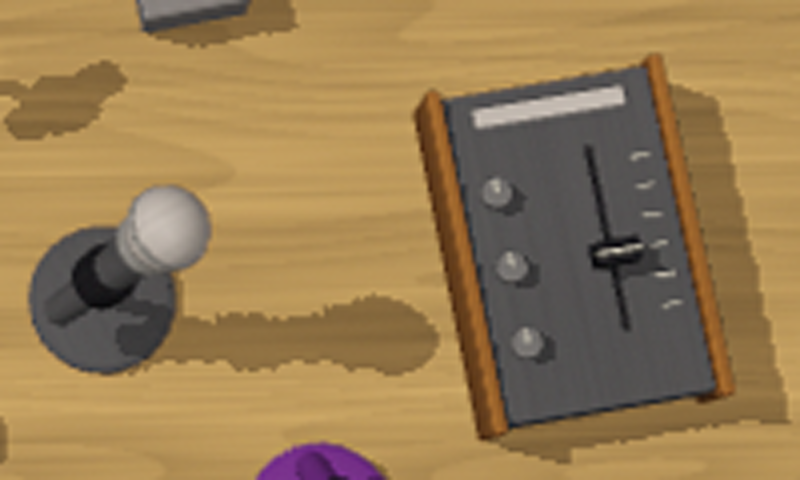

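View pics/c2.png

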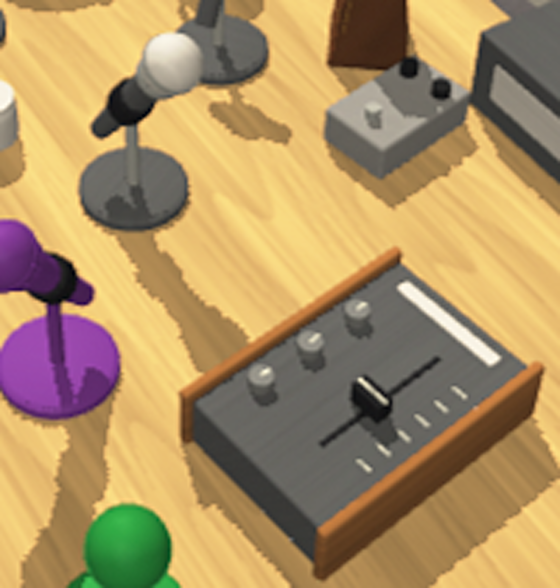

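The crop confirms the metal ball on a dark handle at (342.3,236.8). The cap top is at (454.2,242.4), and the slot runs from (457,262.5) to (447,216.5).

Run:
```python
from h import *
f=lambda x,y:(300+x/4-.4,180+y/4-.4)
g=lambda x,y:(260+x/2.8-.3,230+y/2.8-.3)
near=onplane("top",f(628,330),.055);far=onplane("top",f(588,146),.055)
cap=onplane("top",f(618,251),.077)
n2=onplane("side",g(320,445),.055);f2=onplane("side",g(440,358),.055);c2=onplane("side",g(372,390),.077)
for a,b,c in((near,far,cap),(n2,f2,c2)):
    d=(b-a)[:2];yaw=np.arctan2(d[1],d[0]);u=d/np.linalg.norm(d)
    print(a,b,c,"yaw",yaw,"len",np.linalg.norm(d),"v from mid",(c-(a+b)/2)[:2]@u+.04, "lat",(c-a)[:2]@[-u[1],u[0]])
print("cap tri",tri(f(618,251),g(372,390)))
q=[onplane("top",f(*p),.062) for p in((655,55),(732,388),(433,92),(497,432))]
for a,b in((0,1),(2,3)): d=q[a]-q[b];print(q[a],q[b],np.arctan2(d[1],d[0]),np.linalg.norm(d))
for n in("mic_ball","tin","mic_drum","pedal"):
  print(n,[onplane("top",d["at"],0).round(3).tolist() for d in tip_of("top",n)][:4])
```

```text
[ 0.46268947 -0.31948357  0.055     ] [ 0.58523971 -0.30070084  0.055     ] [ 0.51140359 -0.31066536  0.077     ] yaw 0.15208213310295834 len 0.1239812589764451 v from mid 0.02749714564511746 lat 0.0013364116169725243
[ 0.46214583 -0.31941868  0.055     ] [ 0.5856618  -0.30189198  0.055     ] [ 0.51223552 -0.31175896  0.077     ] yaw 0.14095716750249834 len 0.12475327304610646 v from mid 0.02829238018324967 lat 0.0005465983501380112
cap tri [ 0.51206568 -0.31112586  0.07613003]
[ 0.64422879 -0.34698476  0.062     ] [ 0.42286311 -0.38246503  0.062     ] 0.15892731729692874 0.22419102167567248
[ 0.62219207 -0.19898709  0.062     ] [ 0.39776562 -0.22939763  0.062     ] 0.13468305500630867 0.22647743369654422
mic_ball [[0.287, -0.344, 0.0], [0.5, 0.023, 0.0], [0.347, -0.125, 0.0], [0.458, 0.31, 0.0]]
tin [[0.417, 0.153, 0.0]]
mic_drum [[0.455, 0.308, 0.0]]
pedal [[0.749, -0.037, 0.0]]
```

Both cameras agree: mixer yaw is about 0.147 rad, the cap is at (0.512,-0.311) and v is about 0.028. Next I raise the arm, shut the gripper and position behind the cap.

```bash
cat >> h.py <<'E'
from scipy.spatial.transform import Rotation as Ro
yaw=.147;u=np.array([np.cos(yaw),np.sin(yaw),0]);cap=np.array([.5118,-.3112,.077])
def down(a,s=1): # tool x along heading a
    x=s*np.array([np.cos(a),np.sin(a),0]);z=np.array([0,0,-1.]);return Ro.from_matrix(np.c_[x,np.cross(z,x),z]).as_quat()
E
python3 - <<'E'
from h import *
p=read_eef_pos();movel([p[0],p[1],.36],speed=.2)
move_gripper(0.0,20)
P=cap-.04*u
qs=[(inverse_kinematics([*P[:2],.36],down(yaw,s)),s) for s in(1,-1)]
print(qs)
s=min((q for q in qs if q[0] is not None),key=lambda q:abs(q[0][6]))[1];print(s)
move_ptp([*P[:2],.36],down(yaw,s))
movel([*P[:2],.13],speed=.15)
print(read_eef_pos(),read_finger_gap(),read_ft_force(),read_time_s())
cv2.imwrite("pics/c3.png",cv2.resize(read_camera("side")[230:440,260:460,::-1],None,fx=2.8,fy=2.8,interpolation=cv2.INTER_CUBIC))
E
```

```text
[(array([-0.44691948,  0.26757108,  1.16026367,  1.69646559, -0.25147622,
        1.34327448, -0.66598838]), 1), (array([ 0.67289969,  0.16174204, -0.17380402,  1.65072763,  0.02866826,
        1.33161304,  2.21232237]), -1)]
1
[ 0.47289727 -0.31755727  0.13093842] 0.0002576847956363376 [ 0.83105023  0.28772485 -0.31172804] 7.3083
```

View pics/c3.png

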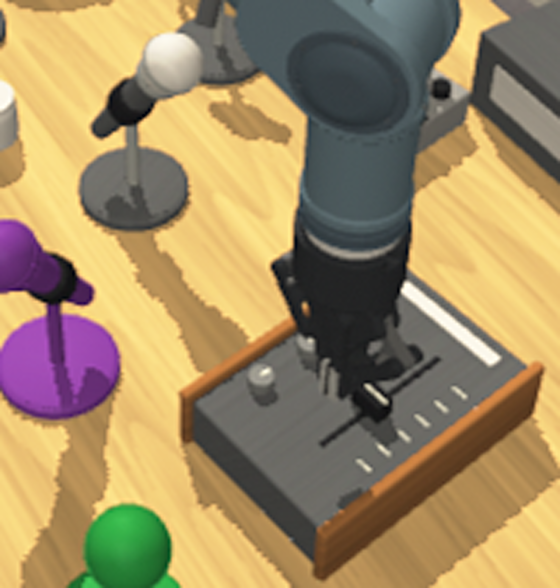

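The crop shows the closed fingers just nearer the robot than the cap at crop (372,398), with the mics clear. I now descend and push in small force-checked steps.

Run:
```python
from h import *
P=cap-.04*u
movel([*P[:2],.083],speed=.08);pause(.2)
f0=np.array(read_ft_force());print(read_eef_pos(),f0)
log=[]
d=-.04
while d<.043:
    d+=.005 if d<.018 else .0015
    T=cap+d*u;movel([*T[:2],.083],speed=.04 if d<.018 else .02)
    f=np.array(read_ft_force())-f0;log.append((round(d,4),f.round(1).tolist()))
    if f[:2]@u[:2]<-6 or np.linalg.norm(f)>8: break
e=read_eef_pos();print(*log,sep="\n");print(e,(e-cap)@u,read_time_s())
cv2.imwrite("pics/c4.png",cv2.resize(read_camera("top")[180:300,300:500,::-1],None,fx=4,fy=4,interpolation=cv2.INTER_CUBIC))
```

```text
[ 0.47265531 -0.31737584  0.08357583] [ 0.48716917  0.50623136 -0.72109956]
(-0.035, [-0.2, -0.2, 0.3])
(-0.03, [0.3, 0.3, 0.5])
(-0.025, [0.2, -0.9, 0.7])
(-0.02, [-1.0, -0.0, 0.8])
(-0.015, [-0.1, -1.5, 0.6])
(-0.01, [-0.7, -0.9, 0.5])
(-0.005, [-0.2, -1.0, 0.9])
(0.0, [-0.1, -0.2, 0.2])
(0.005, [-1.0, 0.4, 0.2])
(0.01, [-0.5, -0.4, 0.4])
(0.015, [-0.2, -0.2, 1.3])
(0.02, [-0.8, -0.3, 1.2])
(0.0215, [-1.6, -0.3, 0.9])
(0.023, [-0.5, -1.1, 1.8])
(0.0245, [-1.0, -1.3, 0.3])
(0.026, [-1.8, -0.7, 0.4])
(0.0275, [-0.5, -0.3, -0.2])
(0.029, [-0.8, 0.1, -0.1])
(0.0305, [-0.6, -1.0, -1.3])
(0.032, [-1.7, -1.8, -0.7])
(0.0335, [-1.0, -0.4, -0.4])
(0.035, [-4.9, -0.5, 2.8])
(0.0365, [-8.8, -0.0, 4.8])
[ 0.54540334 -0.30628663  0.08297534] 0.03396059295994935 14.4667
```

View pics/c4.png

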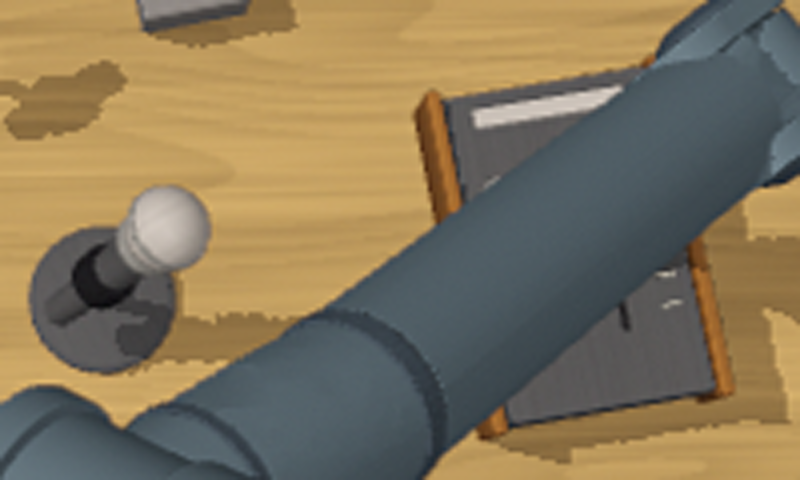

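The end stop was reached at d = 34 mm, where about 33 mm was predicted, with a force of about 9 N. I back off, rise, verify, and look at IK options above the ball.

Run:
```python
from h import *
T=cap+.012*u;movel([*T[:2],.083],speed=.06);movel([*T[:2],.38],speed=.2);pause(.3)
print(read_ft_force(),read_time_s(),read_qpos())
B=np.array([.5157,-.0172])
for a in np.arange(0,6.2,.52):
    q=inverse_kinematics([*B,.38],down(a));print(round(a,2),None if q is None else np.round(q,2))
cv2.imwrite("pics/c5.png",cv2.resize(read_camera("side")[200:440,260:460,::-1],None,fx=2.5,fy=2.5,interpolation=cv2.INTER_CUBIC))
print([(d["at"],d["confidence"]) for d in tip_of("side","ball")],[(d["at"],d["confidence"]) for d in tip_of("side","fader_top")])
```

```text
[-0.01141344  0.26701786  0.64296525] 17.0083 [-0.3816219   0.36193709  1.10220302  1.57261183 -0.32539817  1.40926026
 -0.6763809 ]
0.0 [-1.26  0.    1.24  1.78 -0.    1.36 -1.59]
0.52 [-1.18  0.    1.16  1.78 -0.    1.36 -1.07]
1.04 [-1.12  0.01  1.1   1.78 -0.    1.36 -0.55]
1.56 [-1.06  0.01  1.04  1.78 -0.01  1.36 -0.03]
2.08 [-0.89  0.01  0.87  1.78 -0.01  1.36  0.49]
2.6 [-0.78  0.02  0.75  1.77 -0.01  1.36  1.  ]
3.12 [-0.72  0.02  0.7   1.77 -0.01  1.36  1.52]
3.64 [ 1.09  0.19 -1.26  1.7   0.19  1.38  1.88]
4.16 [ 1.09  0.19 -1.26  1.7   0.19  1.38  2.4 ]
4.68 [-1.68 -0.39  1.37  1.78  0.38  1.45  2.74]
5.2 [-1.57 -0.13  1.47  1.79  0.13  1.37 -2.78]
5.72 [-1.48 -0.02  1.45  1.79  0.02  1.36 -2.17]
[([322.1, 255.9], 0.95), ([263.4, 319.5], 0.71)] [([409.5, 357.5], 0.68)]
```

View pics/c5.png

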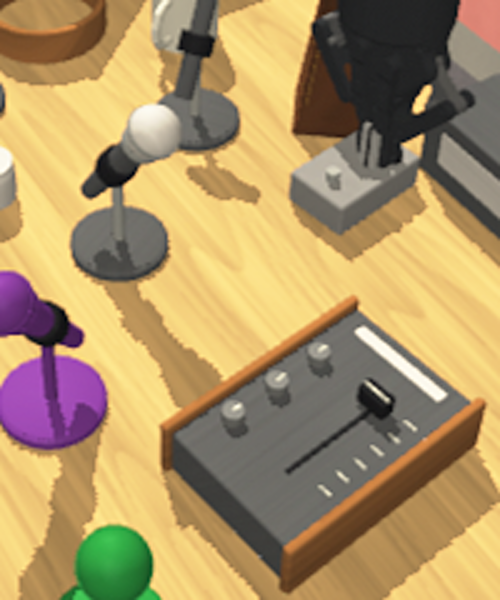

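The cap now sits at the far end of its slot, at about (410,356), and the mics and the rest have not moved. Next is the ball: I go over high, then straight down.

Run:
```python
from h import *
w=onplane("side",(409.8,356.5),.077);print("v",.028+(w-cap)@u)
B=np.array([.5157,-.0172])
move_ptp([*B,.38],down(1.56));movel([*B,.247],speed=.12)
pause(2.5)
print(read_eef_pos(),read_tcp_rot(),read_ft_force(),read_time_s())
cv2.imwrite("pics/c6.png",cv2.resize(read_camera("side")[160:360,220:420,::-1],None,fx=2.8,fy=2.8,interpolation=cv2.INTER_CUBIC))
```

```text
v 0.07875237237429297
[ 0.5156942  -0.0171937   0.24699173] [ 7.10915941e-01  7.03276990e-01 -1.44687264e-05 -5.99331296e-06] [-0.77876499  0.45213413 -0.00580603] 22.0417
```

View pics/c6.png

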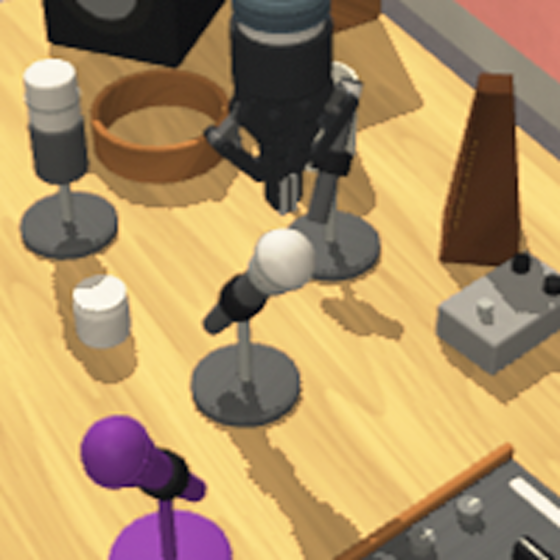

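The fingertips at crop (288,208) sit straight above the metal ball at (285,260) with a clear gap. The fader measures about 0.079 m, so I hand in.

```bash
python3 -c "
from bench import *
print(sign_off())"
```

```text
the job is handed in; nothing more can be done
None
```

The job is handed in (verdict not shown): the fader is fully up at about 0.079 m, and the closed fingertips are pointing straight down about 3 cm above the metal ball, with none of the mics or other things in the camera views seen to move.

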